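Empty the cut-off machine's catch tray and hold its length stop at the new mark

ROBOT

A 7-joint arm with a two-finger parallel gripper is mounted at the origin on a cart in front of the work surface, level with it; the furniture and walls round the work are solid. World frame = base frame: x ahead of the robot, y to its left, z up, the work surface at z = 0. Lengths are in m, angles in rad, forces in N, time in s.
With the tool pointing down it reaches from about 0.4 to 0.875 m from the base axis. Payload 19.3 kg.
Tool frame: the origin (TCP) lies on the centre line of the jaws, within the pads' length; the fingertips stand 11 mm ahead of it and the grasp point (between the pads) lies 8 mm behind it; y points along the fingers, x is the direction in which the jaws open and shut, and the axes are right-handed (so a half turn about y gives the same grasp; the last joint's range is limited). The gripper opens to 85 mm and grips with 20 to 120 N. Pads are 22 mm wide; open, the fingers measure 114 mm over their backs; the gripper's body (76 mm by 85 mm) begins 54 mm behind the grasp point. The pads swing forward as they close: fully open they stand 13 mm farther back than shut.
Start: joints at [-1.371, 0.521, -0.036, 1.599, 0.021, 1.021, -0.113], TCP at [0.167, 0.602, 0.242] pointing down, gripper open.
Joint ranges: [-2.91, 2.91], [-0.3, 2.13], [-1.5, 1.42], [0.17, 2.43], [-1.26, 4.41], [0.16, 1.93], [-2.52, 2.52]. Speed limits (rad/s): [1.89, 1.89, 2.39, 2.39, 3.01, 3.01, 3.01].

INTERFACE

Orientations are given as [roll, pitch, yaw] about the fixed x, y, z axes, in that order (R = Rz(yaw) Ry(pitch) Rx(roll)).
In Python, from workcell import monitor, cams, bot gives the robot as it stands.
- The arm moves only by the tool send_rows, never from a script. Its argument "series" is text: rows parted by semicolons, each of 7 numbers parted by spaces: the turn, a rotation vector about the tool's x, y, z in rad, then the shift along the tool's x, y, z in mm, then the opening, from 0 (shut) to 1 (fully open). In form: ax ay az tx ty tz claw; .... A call has 1 to 20 rows; each row is the pose to reach, as a shift and turn from the pose commanded when the call began, along the tool's axes at that moment; what a row does not reach only later rows make up. A row lasts 1/12 s, in which the tool goes at most 41.7 mm and 7.16 degrees, less where a joint would pass 70% of its speed; a pose out of reach is approached as far as the arm can. A call with a gripper value outside its range is refused whole. The fingers move at their own pace and stop on an object; "force" is the grip in N (left out, the last holds). Time passes only in rows, so rows that repeat a pose let the fingers close. It gives the time, the measured TCP pose, the force and the opening at its end, in the units of the state.
- monitor.observe(): the state, without advancing time (a new reading comes with each control period).
- cams.grab_frame(name): name is "side" or "top" or "wrist"; returns the picture (384x512x3 uint8, red, green, blue); there is no depth.
- cams.get_calibration(name): a dict with "mtx" (3x3 intrinsics, pixels), "origin" and "attitude" of the camera in the world. Camera axes: x right, y down, z forward; pixel columns grow to the right and rows downward; lengths in m; the calibration is good to about 2 mm. The wrist camera is an equidistant fisheye: a pixel r from the principal point sees the ray r / f radians off the axis. A picture is of the moment at which its call begins: read the wrist's pose just before it. get_calibration takes no time and is no camera call; for the wrist camera it gives the pose at the moment of the call.
- bot.job_done(): hands the job in, once; it reports no verdict.
The state is a dict: "clock": time; "qpos": joint angles; "qd": joint speeds; "joint_efforts": joint torques, N m; "position": TCP position; "tool_rot": TCP orientation; "force": force on the tool from outside, world axes, zero at the start; "moment": the same for the moment, N m; "grip_width": finger opening in m.
Only numpy, scipy, OpenCV 4.12 (cv2) and the standard library are available. Lean on these libraries where they do the work, as an engineer would, in place of code of your own. Each camera call takes 0.05 s, during which the arm holds its last target.

TASK

The old batch is cut: move both finished lengths of square brass tube from the cut-off machine's catch tray into the blue parts tote first, lowering them in rather than dropping them, so that the lengths do not get mixed. Then set the length stop for the next batch: squeeze the red lock button in the grip at the end of the telescoping stop arm and draw the arm out until its red pointer lines up with the white line on the orange rider on the rule. The lock itself only catches in coarse notches, so finish holding the arm on the line with the button squeezed right in, for me to tighten the clamp screw; do not shift the rider, and leave the other things on the bench where they are.

Things in the scene. Friction and masses are not known exactly. Their poses are not given: they have to be found in the camera images.
- cutoff_machine: small grey bench cut-off machine, fixed. Origin on the bench under its 135 (x) by 223 mm (y) base; x away from the robot, y left, along stock and stop arm. Headstock, motor and disc guard (up to 170 mm tall) lie at its x > -0.02, y > -0.03. Catch tray in front (-x): 100 x 160 mm outside, walls 3 mm thick, 16 mm high. The steel rule lies along y at x -0.056, top at z 0.045
- tray_floor (a point): middle of the catch tray's floor, top face, 3 mm above the bench; at (-0.140, -0.030, 0.003) in the machine's frame
- tube_a: finished length of square brass tube, 16 x 16 mm and 45 mm long, 45 g, lying in one half of the catch tray; origin at the middle of its underside, x along the tube
- tube_b: a second such length of brass tube, lying in the other half of the catch tray; origin and axes as tube_a
- tote: blue open parts tote, 140 mm (its x) by 112 mm (its y), 36 mm tall, walls and floor 4 mm thick; loose, 0.5 kg; origin at the middle of its underside, z up
- stop_arm (a joint): how far the telescoping stop arm is drawn out of its sleeve, 0 to 0.075 m; it moves along the machine's -y (to the right) as it grows. With the button out, a pawl locks it in a rack inside the sleeve, 5 mm from notch to notch with 1.5 mm of play (it holds over 20 N, and may click up to 3 mm back into its notch at the start); with the button in, it slides against 3 to 5 N: friction and a light spring that draws it back in
- stop_button (a joint): how far the red lock button is squeezed in, 0 (out, locked) to 0.004 m (in); it moves along the machine's +x and takes 5 to 9 N of spring force; the pawl is clear from about 0.0025 m
- rider (a joint): place of the orange rider on the rule, on the same scale as stop_arm: the pointer is on the rider's line when both joints read the same
- stop_grip (a point): middle of the grip at the stop arm's end: an upright black block 22 mm thick (machine x), 30 mm long (y), from 0.067 to 0.113 m above the bench. The red button (21 wide, 32 mm high) stands 5 mm out of its near (-x) face: 27 mm from button to far face, 23 with the button in. Pinch across these two faces, from above. The point lies midway between them, 0.091 m above the bench, and moves with the arm
- stop_pointer (a point): tip of the red pointer on the stop arm, over the rule; moves with the arm, 80 mm to the left of stop_grip along the machine's y
- rider_line (a point): end of the white line across the orange rider (11 mm wide) on the rule, next to where the pointer passes; the tip and this point coincide when the pointer is on the line
- bench_loupe: bystander: black eyeglass loupe, 38 mm across, 32 mm tall; origin at the middle of its underside
- flux_pot: bystander: small round pot with a white lid, 45 mm across, 25 mm tall; origin at the middle of its underside
- tweezers: bystander: steel cross-locking tweezers, 20x119x8 mm, lying along its y; origin at the middle of its underside
There are look-alikes about, which are no part of the job. Leave any purple or turquoise look-alike of the tube_b alone.

How it is judged:
On the way, in this order (a step that is already met when the one before it is completed fails the run):
1. both lengths of tube lie in the tote, let go (x of tube_a in the frame of tote between -0.066 and 0.066 m and y of tube_a in the frame of tote between -0.052 and 0.052 m and z of tube_a in the frame of tote between -0.005 and 0.024 m and x of tube_b in the frame of tote between -0.066 and 0.066 m and y of tube_b in the frame of tote between -0.052 and 0.052 m and z of tube_b in the frame of tote between -0.005 and 0.024 m and contact force between the fingers and tube_a below 0.1 N and contact force between the fingers and tube_b below 0.1 N), for 0.2 s.
2. the lock button is squeezed in (value of joint stop_button above 0.003 m and contact force between the fingers and cutoff_machine above 5 N), for 0.1 s.
3. the arm is drawn out so that the pointer stands on the rider's line, button in (all of step 2 and y of stop_pointer in the frame of rider_line between -0.002 and 0.002 m), for 0.3 s.
At the end, for the whole second after the job is handed in: Both tubes lie let go inside the upright tote (undersides under 24 mm above its underside); the fingers hold the stop arm's grip (over 5 N), lock button at least 3 mm in; pointer within 2 mm of the rider's line along the rule, arm still (under 5 mm/s) (all of step 1 and all of step 3 and angle between tote's own z axis and vertical below 0.1 rad and velocity of joint stop_arm between -0.005 and 0.005 m/s); the arm keeps its last pose, push and grip.
It fails at once if the stop arm is shifted (over 6 mm) before both tubes are in the tote (distance of stop_pointer from where it was at the start of the episode above 0.006 m and not (x of tube_a in the frame of tote between -0.066 and 0.066 m and y of tube_a in the frame of tote between -0.052 and 0.052 m and z of tube_a in the frame of tote between -0.005 and 0.024 m and x of tube_b in the frame of tote between -0.066 and 0.066 m and y of tube_b in the frame of tote between -0.052 and 0.052 m and z of tube_b in the frame of tote between -0.005 and 0.024 m)).
It fails at once if a tube is dropped or thrown (faster than 0.8 m/s while not in the fingers) ((linear speed of tube_a above 0.8 m/s and contact force between the fingers and tube_a below 0.1 N) or (linear speed of tube_b above 0.8 m/s and contact force between the fingers and tube_b below 0.1 N)).
It fails at once if the rider is shifted on the rule by more than 3 mm (distance of rider_line from where it was at the start of the episode above 0.003 m).
It fails at once if another thing on the bench is moved by more than 20 mm (distance of any of bench_loupe, flux_pot, tweezers from where it was at the start of the episode above 0.02 m).
It also fails if it takes over 56 s, if anything falls off the work surface, if the arm or the gripper's body presses on something with over 40 N, if the wrist force passes 120 N, or if a joint passes its speed limit or range.

## Working session

There is one attempt and no reset: what is moved stays moved. The work goes in short steps, Python scripts to look and compute and a tool call to move; the robot and the scene stay as the last step left them, time stands still between calls to the robot, and variables do not carry over. Pictures are saved under pics/ and viewed, and the job is handed in when it is done.

Besides the shell and the picture viewer there is one more tool, called by a JSON object that holds its "fn" and its "kwargs", one argument or row to a line. send_rows: Moves the arm, as the interface text tells. Its arguments: {"type":"object","properties":{"series":{"type":"string"},"force":{"type":"number"}},"required":["series"]}

```bash
mkdir -p pics; ls; python3 - <<'E'
from workcell import monitor, cams, bot
import cv2
s=monitor.observe()
for k,v in s.items(): print(k,v)
for n in ("side","top","wrist"):
    c=cams.get_calibration(n); print(n,c)
    cv2.imwrite(f"pics/{n}0.png",cams.grab_frame(n)[:,:,::-1])
E
```

```text
pics
clock 0.0
qpos [-1.37121893  0.52201521 -0.03634461  1.59996878  0.02120982  1.0211078
 -0.11281964]
qd [-0.00123846 -0.00089819  0.00026002 -0.00010566  0.00029839 -0.00033967
 -0.00202185]
joint_efforts [ 5.78948516e-05 -9.27119851e+01  1.97962917e+00 -3.69914639e+01
  1.78175321e-02  8.38230655e-03  8.81299070e-05]
position [0.16651702 0.60208792 0.24173884]
tool_rot [-1.57087509e+00  1.11100336e-03  1.30100862e+00]
force [ 0.49567682  0.38649208 -0.8390835 ]
moment [-0.01524809  0.01334253 -0.02261354]
grip_width 0.08565407364183485
side {'mtx': array([[426.52334189,   0.        , 259.50941616],
       [  0.        , 426.52334189, 196.55609161],
       [  0.        ,   0.        ,   1.        ]]), 'origin': array([0.41064926, 0.58710849, 0.68483648]), 'attitude': array([-2.31864759, -0.00938838, -2.91973329])}
top {'mtx': array([[382.83507544,   0.        , 255.23242855],
       [  0.        , 382.83507544, 194.08991272],
       [  0.        ,   0.        ,   1.        ]]), 'origin': array([ 0.5075287 , -0.057592  ,  1.00334718]), 'attitude': array([-3.10559473, -0.00582603, -1.59622413])}
wrist {'mtx': array([[297.31863964,   0.        , 252.84521488],
       [  0.        , 297.31863964, 184.34907987],
       [  0.        ,   0.        ,   1.        ]]), 'origin': array([0.09506557, 0.62127361, 0.37352762]), 'attitude': array([2.85079220e+00, 6.62054392e-04, 1.30145581e+00])}
```

View pics/side0.png

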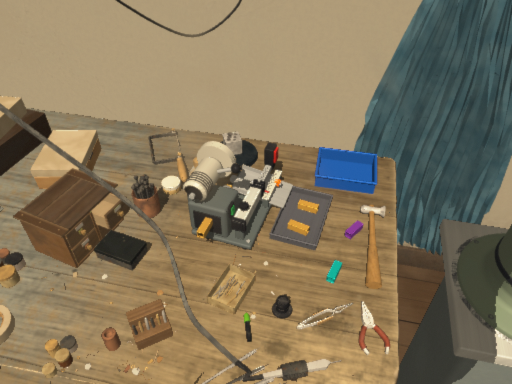

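View pics/top0.png

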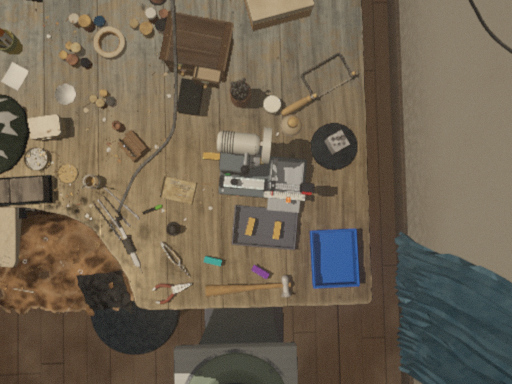

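View pics/wrist0.png

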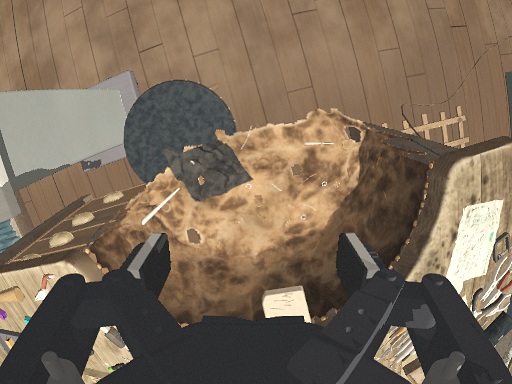

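The side and top views show the machine, two orange-brass tubes in the tray (top view ≈(250,227) and (277,231)), and the blue tote at ≈(335,258). The turquoise and purple look-alikes are at (213,261) and (261,271). Next I'll measure.

```bash
cat > h.py <<'E'
import numpy as np, cv2
from scipy.spatial.transform import Rotation as R
from workcell import monitor, cams, bot
def rot(a): return R.from_euler('xyz',a).as_matrix()
def ray(c,px,fish=False):
    K=c['mtx']; x=(px[0]-K[0,2])/K[0,0]; y=(px[1]-K[1,2])/K[1,1]
    if fish:
        r=np.hypot(x,y); d=np.array([x/r*np.sin(r),y/r*np.sin(r),np.cos(r)]) if r>1e-9 else np.array([0,0,1.])
    else: d=np.array([x,y,1.])
    return rot(c['attitude'])@d
def plane(c,px,z,fish=False):
    d=ray(c,px,fish); o=np.array(c['origin']); return o+d*(z-o[2])/d[2]
def proj(c,p,fish=False):
    q=rot(c['attitude']).T@(np.array(p)-c['origin']); K=c['mtx']
    if fish:
        t=np.arctan2(np.hypot(q[0],q[1]),q[2]); n=np.hypot(q[0],q[1])+1e-12
        u=q[:2]/n*t
    else: u=q[:2]/q[2]
    return np.array([u[0]*K[0,0]+K[0,2],u[1]*K[1,1]+K[1,2]])
def crop(src,out,x0,y0,x1,y1,f):
    im=cv2.imread(src)[y0:y1,x0:x1]
    cv2.imwrite(out,cv2.resize(im,None,fx=f,fy=f,interpolation=cv2.INTER_CUBIC))
E
python3 - <<'E'
from h import *
crop('pics/top0.png','pics/topc.png',200,120,370,300,4.4)if 0 else crop('pics/top0.png','pics/topc.png',200,130,370,300,3.5)
crop('pics/side0.png','pics/sidec.png',180,125,400,265,3.6)
c=cams.get_calibration('top')
for p in [(250,227),(277,231),(335,258),(313,290),(358,286),(313,231),(234,244),(297,249),(270,160),(255,190)]: print(p,plane(c,p,0.016).round(3))
E
```

```text
(250, 227) [ 0.459 -0.049  0.016]
(277, 231) [ 0.447 -0.118  0.016]
(335, 258) [ 0.374 -0.265  0.016]
(313, 290) [ 0.294 -0.206  0.016]
(358, 286) [ 0.301 -0.322  0.016]
(313, 231) [ 0.444 -0.21   0.016]
(234, 244) [ 0.416 -0.006  0.016]
(297, 249) [ 0.399 -0.168  0.016]
(270, 160) [ 0.63  -0.105  0.016]
(255, 190) [ 0.554 -0.064  0.016]
```

View pics/topc.png

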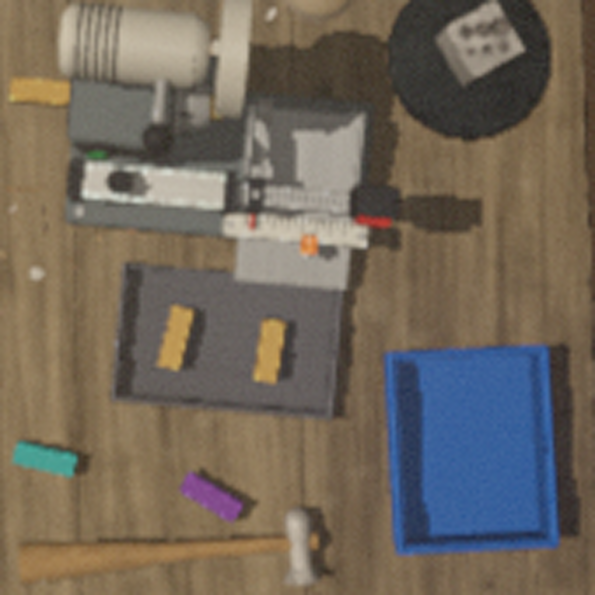

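View pics/sidec.png

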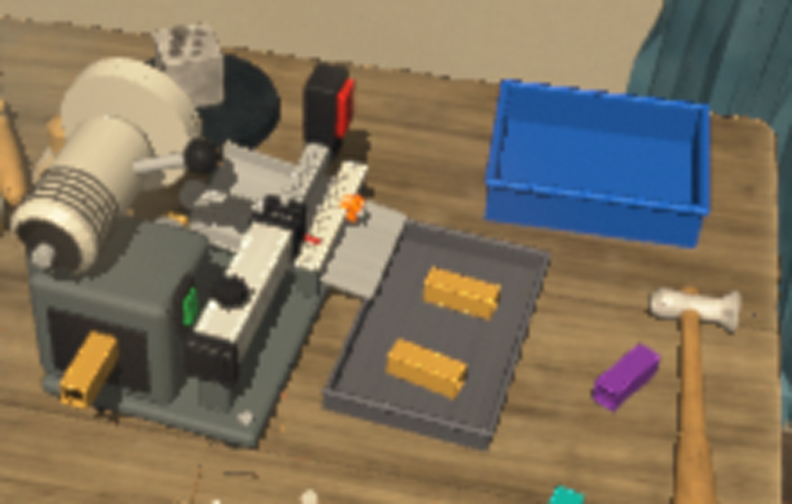

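```bash
python3 - <<'E'
from h import *
from scipy.optimize import least_squares
im=cv2.imread('pics/top0.png'); hsv=cv2.cvtColor(im,cv2.COLOR_BGR2HSV)
c=cams.get_calibration('top')
def seg(lo,hi,box,z,minA=20):
    m=cv2.inRange(hsv,lo,hi); mm=np.zeros_like(m); x0,y0,x1,y1=box; mm[y0:y1,x0:x1]=m[y0:y1,x0:x1]
    n,l,st,ce=cv2.connectedComponentsWithStats(mm)
    for i in range(1,n):
        if st[i,4]<minA: continue
        pts=np.argwhere(l==i)[:,::-1]
        w=np.array([plane(c,p,z)[:2] for p in pts]).astype(np.float32)
        (cx,cy),(a,b),th=cv2.minAreaRect(w)
        ev,V=np.linalg.eigh(np.cov(w.T)); d=V[:,1]
        print(st[i],ce[i].round(1),'mean',w.mean(0).round(4),'rect',round(cx,4),round(cy,4),round(a,4),round(b,4),round(th,1),'axis',np.degrees(np.arctan2(d[1],d[0])).round(1))
print('tubes');seg((10,100,120),(30,255,255),(235,205,297,250),0.019)
print('tote');seg((105,130,60),(125,255,255),(300,220,370,300),0.036,300)
print('rider');seg((5,150,180),(20,255,255),(270,185,310,210),0.05,3)
print('red');seg((0,120,120),(5,255,255),(262,170,320,205),0.06,2)
# machine pose from tray corners
px=np.array([(127,264),(347,290),(333,415),(112,398)])/3.5+[200,130]-0.36
w=np.array([plane(c,p,0.016)[:2] for p in px]); print(w.round(4))
m=np.array([(-.09,.05),(-.09,-.11),(-.19,-.11),(-.19,.05)])
f=lambda v:((m@np.array([[np.cos(v[2]),np.sin(v[2])],[-np.sin(v[2]),np.cos(v[2])]])+v[:2])-w).ravel()
s=least_squares(f,[.6,-.07,0]); print(s.x.round(4),np.degrees(s.x[2]),f(s.x).round(4))
E
```

```text
tubes
[245 217  10  19 117] [249.8 226.1] mean [ 0.4611 -0.0481] rect 0.4615 -0.0481 0.0162 0.0459 74.5 axis 164.3
[273 221   9  19 119] [276.6 229.6] mean [ 0.4502 -0.1166] rect 0.45 -0.1165 0.0169 0.0463 78.9 axis 169.7
tote
[ 310  229   50   59 2417] [336.1 257.7] mean [ 0.377  -0.2635] rect 0.3766 -0.2592 0.1432 0.1176 1.2 axis -178.9
rider
[286 198   4   4  12] [287.6 199.9] mean [ 0.5252 -0.1442] rect 0.5262 -0.1441 0.0075 0.0075 88.5 axis 108.1
red
[272 191   1   4   4] [272.  192.5] mean [ 0.5442 -0.1054] rect 0.5442 -0.1054 0.0 0.0074 88.5 axis 178.5
[302 192  10   3  25] [306.6 192.9] mean [ 0.5411 -0.1907] rect 0.5409 -0.1905 0.0222 0.0049 88.6 axis 84.6
[[ 5.159e-01 -1.380e-02]
 [ 4.926e-01 -1.753e-01]
 [ 4.013e-01 -1.623e-01]
 [ 4.179e-01 -5.000e-04]]
[ 0.5996 -0.0759 -0.1269] -7.268130474523174 [ 0.0008 -0.0011  0.0038  0.0016 -0.0041  0.0013 -0.0005 -0.0018]
```

```bash
cat >> h.py <<'E'
def row(p,yaw,p0=None,r0=None,cmd=None):
    """row numbers for target from the present (measured) pose, tool straight down"""
    s=monitor.observe()
    R0=rot(s['tool_rot']) if r0 is None else rot(r0); p0=s['position'] if p0 is None else np.array(p0)
    Rt=rot([-np.pi/2,0,yaw])
    return R.from_matrix(R0.T@Rt).as_rotvec().round(4),(R0.T@(np.array(p)-p0)*1000).round(1)
E
python3 - <<'E'
from h import *
t=cams.get_calibration('top');s=cams.get_calibration('side')
for px in [(175,60),(175,100),(170,130),(155,150),(140,170),(126,200)]:
    print(px,[(plane(t,px,z)[:2].round(2).tolist(),z,proj(s,plane(t,px,z)).round().tolist()) for z in (0.02,.1,.2,.3)])
# machine estimate of key points
for n,px,z in [('button top',(306.6,192.9),.09),('ptr',(272,192.5),.05),('rider',(287.6,199.9),.05)]: print(n,plane(t,px,z).round(4))
print(row([.42,.3,.28],.5),row([.456,-.082,.24],1.33))
E
```

```text
(175, 60) [([0.9, 0.14], 0.02, [69.0, 253.0]), ([0.87, 0.12], 0.1, [76.0, 222.0]), ([0.83, 0.1], 0.2, [86.0, 178.0]), ([0.79, 0.08], 0.3, [98.0, 127.0])]
(175, 100) [([0.79, 0.14], 0.02, [117.0, 263.0]), ([0.77, 0.12], 0.1, [123.0, 232.0]), ([0.74, 0.1], 0.2, [131.0, 186.0]), ([0.71, 0.08], 0.3, [142.0, 133.0])]
(170, 130) [([0.71, 0.15], 0.02, [151.0, 276.0]), ([0.7, 0.13], 0.1, [156.0, 244.0]), ([0.68, 0.11], 0.2, [164.0, 197.0]), ([0.66, 0.09], 0.3, [173.0, 142.0])]
(155, 150) [([0.66, 0.19], 0.02, [169.0, 299.0]), ([0.65, 0.17], 0.1, [174.0, 264.0]), ([0.63, 0.15], 0.2, [181.0, 214.0]), ([0.62, 0.12], 0.3, [189.0, 156.0])]
(140, 170) [([0.61, 0.23], 0.02, [188.0, 323.0]), ([0.6, 0.21], 0.1, [192.0, 286.0]), ([0.59, 0.18], 0.2, [199.0, 233.0]), ([0.58, 0.15], 0.3, [207.0, 172.0])]
(126, 200) [([0.54, 0.27], 0.02, [224.0, 353.0]), ([0.53, 0.24], 0.1, [228.0, 312.0]), ([0.53, 0.21], 0.2, [233.0, 255.0]), ([0.53, 0.17], 0.3, [239.0, 190.0])]
button top [ 0.54   -0.1865  0.09  ]
ptr [ 0.5446 -0.1059  0.05  ]
rider [ 0.5252 -0.1443  0.05  ]
(array([ 4.00e-04,  8.01e-01, -8.00e-04]), array([-223.7,  -37.9, -324.8])) (array([ 0.    , -0.029 , -0.0008]), array([-582.3,    2.4, -461.3]))
```

{"fn": "send_rows", "kwargs": {
  "series": "0 0 0 -75 -20 -110 0.5; 0 0 0 -150 -38 -220 0.5; 0 0 0 -224 -38 -325 0.5; 0 0 0 -224 -38 -325 0.5; 0 0 0 -224 -38 -325 0.5; 0 0 0 -224 -38 -325 0.5; 0 0 0 -224 -38 -325 0.5; 0 0 0 -224 -38 -325 0.5; 0 0 0 -224 -38 -325 0.5; 0 0 0 -300 -30 -350 0.5; 0 0 0 -582 2 -461 0.5; 0 0 0 -582 2 -461 0.5; 0 0 0 -582 2 -461 0.5; 0 0 0 -582 2 -461 0.5; 0 0 0 -582 2 -461 0.5; 0 0 0 -582 2 -461 0.5; 0 0 0 -582 2 -461 0.5; 0 0 0 -582 2 -461 0.5; 0 0 0 -582 2 -461 0.5; 0 0 0 -582 2 -461 0.5",
  "force": 40
}}

```text
clock: 1.82
position: [0.4554, -0.0869, 0.2399]
tool_rot: [-1.571, 0.002, 1.294]
force: [-1.3, -0.2, -0.1]
grip_width: 0.0426
```

```bash
python3 - <<'E'
from h import *
s=monitor.observe(); print(s['qpos'].round(3),s['position'],s['tool_rot'])
c=cams.get_calibration('wrist'); im=cams.grab_frame('wrist')
cv2.imwrite('pics/w1.png',im[:,:,::-1]); np.save('w1.npy',c,allow_pickle=True)
cv2.imwrite('pics/w1b.png',cv2.resize(im[:,:,::-1],None,fx=1.5,fy=1.5,interpolation=cv2.INTER_CUBIC))
for n,p in dict(a=[.461,-.048,.019],b=[.450,-.1166,.019],grip=[.55,-.187,.113],ptr=[.5446,-.1059,.05],rid=[.5252,-.1443,.05],tote=[.377,-.262,.036]).items(): print(n,(proj(c,p,True)*1.5).round(1))
E
```

```text
[-0.168  0.276  0.277  2.022 -0.097  0.856  1.457] [ 0.45542127 -0.08690237  0.23993764] [-1.57092344  0.00177715  1.29448539]
a [428.7 232.9]
b [343.4 242.6]
grip [282.4 429.4]
ptr [387.9 358.2]
rid [335.2 348.8]
tote [151.8 213.8]
```

View pics/w1b.png

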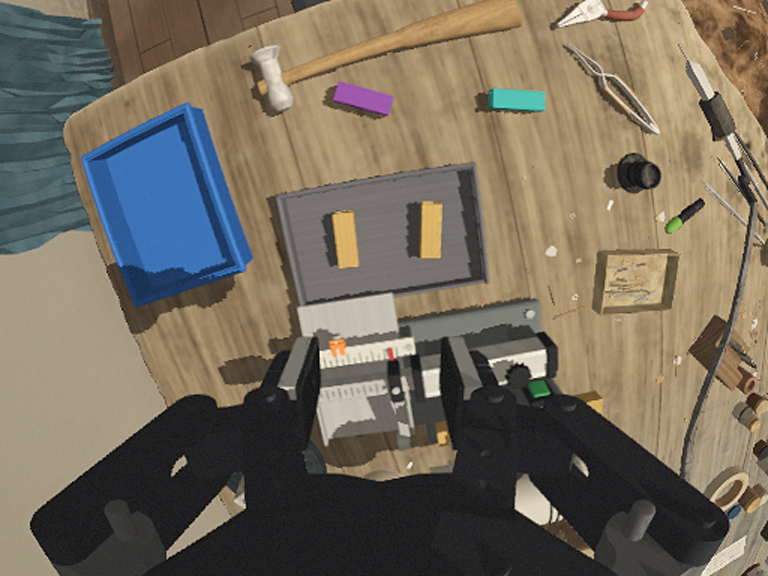

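Both tubes ((431,229), (345,238)), the rider (338,347) and the pointer (391,353) sit within a few pixels of where the top-view estimates predict. Next I'll measure from this frame.

```bash
python3 - <<'E'
from h import *
c=np.load('w1.npy',allow_pickle=True).item()
im=cv2.imread('pics/w1.png'); hsv=cv2.cvtColor(im,cv2.COLOR_BGR2HSV)
def seg(lo,hi,box,z,minA=20):
    m=cv2.inRange(hsv,lo,hi); mm=np.zeros_like(m); x0,y0,x1,y1=box; mm[y0:y1,x0:x1]=m[y0:y1,x0:x1]
    n,l,st,ce=cv2.connectedComponentsWithStats(mm)
    for i in range(1,n):
        if st[i,4]<minA: continue
        pts=np.argwhere(l==i)[:,::-1]
        w=np.array([plane(c,p,z,True)[:2] for p in pts]).astype(np.float32)
        (cx,cy),(a,b),th=cv2.minAreaRect(w)
        ev,V=np.linalg.eigh(np.cov(w.T)); d=V[:,1]
        print(st[i],ce[i].round(1),'mean',w.mean(0).round(4),'rect',round(cx,4),round(cy,4),round(a,4),round(b,4),round(th,1),'axis',np.degrees(np.arctan2(d[1],d[0])).round(1))
print('tubes');seg((10,100,120),(30,255,255),(200,120,312,190),0.019)
print('rider');seg((5,150,180),(20,255,255),(210,215,240,245),0.05,3)
print('red');seg((0,120,120),(5,255,255),(240,220,280,250),0.05,2)
# tote rim outer corners (x1.5 picture)
for p in [(83,158),(190,104),(251,265),(134,306)]: print('tote',plane(c,np.array(p)/1.5,.036,True).round(4))
for p in [(278,197),(474,164),(487,282),(296,307)]: print('tray',plane(c,np.array(p)/1.5,.016,True).round(4))
E
```

```text
tubes
[280 134  15  38 507] [286.9 152.8] mean [ 0.4585 -0.0459] rect 0.4584 -0.0458 0.0164 0.0457 73.9 axis 164.4
[221 140  18  39 540] [229.9 158.9] mean [ 0.4471 -0.1144] rect 0.4473 -0.1145 0.0176 0.0469 80.1 axis 169.5
rider
[220 226  10  11  71] [224.6 230.4] mean [ 0.5229 -0.1421] rect 0.5236 -0.1425 0.0109 0.0137 72.5 axis 125.9
red
[259 232   4   9  21] [260.3 235.9] mean [ 0.5414 -0.1028] rect 0.5415 -0.1028 0.0026 0.0111 87.2 axis 177.0
tote [ 0.3067 -0.3141  0.036 ]
tote [ 0.3045 -0.1993  0.036 ]
tote [ 0.4434 -0.1914  0.036 ]
tote [ 0.4473 -0.3145  0.036 ]
tray [ 0.3992 -0.1575  0.016 ]
tray [0.4165 0.002  0.016 ]
tray [ 0.516  -0.0097  0.016 ]
tray [ 0.4933 -0.1732  0.016 ]
```

```bash
python3 - <<'E'
from h import *
s=monitor.observe(); print(s['clock'],s['position'],s['tool_rot'],s['qd'].round(3))
print(row([.46,-.047,.06],1.2985),row([.46,-.047,.017],1.2985))
E
```

```text
1.8667 [ 0.45544948 -0.08409721  0.2399738 ] [-1.57037458e+00  8.65504302e-04  1.29631260e+00] [-0.057 -0.014 -0.044  0.009 -0.003  0.004 -0.049]
(array([-0.0004, -0.0022, -0.0009]), array([ 37.1, 179.9,   5.6])) (array([-0.0004, -0.0022, -0.0009]), array([ 37.1, 222.9,   5.6]))
```

{"fn": "send_rows", "kwargs": {
  "series": "0 0 0 20 40 3 0.45; 0 0 0 35 80 5.5 0.45; 0 0 0 35 120 5.5 0.45; 0 0 0 35 155 5.5 0.45; 0 0 0 35 175 5.5 0.45; 0 0 0 35 180 5.5 0.45; 0 0 0 35 180 5.5 0.45; 0 0 0 35 180 5.5 0.45"
}}

```text
clock: 2.53
position: [0.4603, -0.0459, 0.0613]
tool_rot: [-1.571, -0.0, 1.301]
force: [0.2, 1.0, 0.3]
grip_width: 0.0387
```

```bash
python3 - <<'E'
from h import *
s=monitor.observe(); print(s['clock'],s['position'],s['tool_rot'],s['grip_width'])
im=cams.grab_frame('wrist')
cv2.imwrite('pics/w2.png',cv2.resize(im[:,:,::-1],None,fx=1.5,fy=1.5,interpolation=cv2.INTER_CUBIC))
print(row([.46,-.047,.017],1.2985))
E
```

```text
2.5333 [ 0.46026988 -0.04591248  0.06125192] [-1.57144181e+00 -3.30919529e-04  1.30128315e+00] 0.0386986801068188
(array([0.0018, 0.0027, 0.0007]), array([-1.2, 44.7,  0.4]))
```

View pics/w2.png

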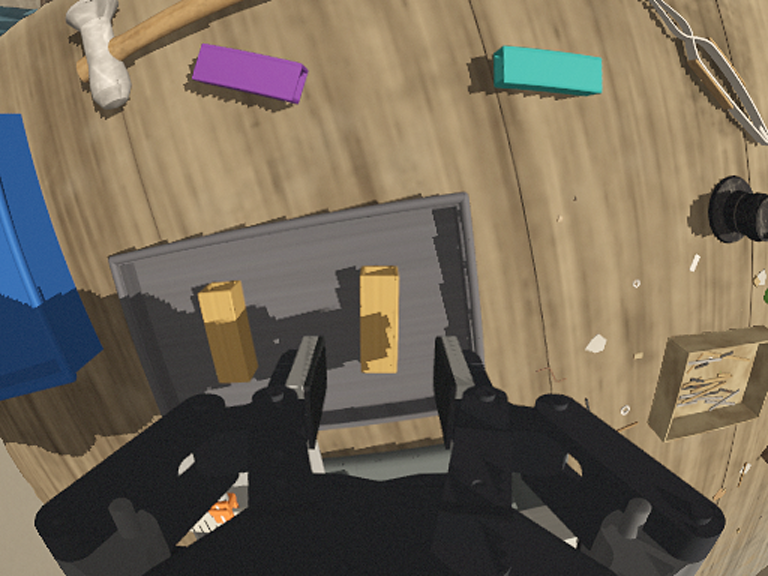

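The tube (380,320) is centred between the fingers (305–455), so I'll lower and close.

{"fn": "send_rows", "kwargs": {
  "series": "0 0 0 0 20 0 0.45; 0 0 0 0 36 0 0.45; 0 0 0 0 43 0 0.45; 0 0 0 0 43 0 0.45; 0 0 0 0 43 0 0.1; 0 0 0 0 43 0 0.1; 0 0 0 0 43 0 0.1; 0 0 0 0 43 0 0.1; 0 0 0 0 43 0 0.1"
}}

```text
clock: 3.33
position: [0.4604, -0.0463, 0.0185]
tool_rot: [-1.572, -0.0, 1.301]
force: [-2.2, 1.1, 8.0]
grip_width: 0.0144
```

```bash
python3 - <<'E'
from h import *
s=monitor.observe(); print(s['clock'],s['position'],s['tool_rot'],s['grip_width'],s['force'])
p=[.46,-.047,.017]
r=[-np.pi/2,0,1.301]
print(row([.44,-.12,.12],1.301,p,r),row([.406,-.258,.12],1.571,p,r),row([.406,-.258,.022],1.59,p,r))
E
```

```text
3.3333 [ 0.46040614 -0.04627432  0.01854693] [-1.57236086e+00 -4.63816116e-04  1.30085944e+00] 0.014364677823258284 [-2.19906964  1.11520671  8.03514545]
(array([0., 0., 0.]), array([ -75.7, -103. ,   -0.2])) (array([-0.  , -0.27,  0.  ]), array([-217.8, -103. ,   -4.2])) (array([-0.   , -0.289,  0.   ]), array([-217.8,   -5. ,   -4.2]))
```

{"fn": "send_rows", "kwargs": {
  "series": "0 0 0 0 -15 0 0.1; 0 0 0 0 -40 0 0.1; 0 0 0 0 -75 0 0.1; 0 0 0 -10 -103 0 0.1; 0 0 0 -40 -103 0 0.1; 0 0 0 -75 -103 0 0.1; 0 -0.1 0 -110 -103 -2 0.1; 0 -0.2 0 -145 -103 -4 0.1; 0 -0.28 0 -180 -103 -4 0.1; 0 -0.28 0 -205 -103 -4 0.1; 0 -0.28 0 -218 -103 -4 0.1; 0 -0.28 0 -218 -103 -4 0.1; 0 -0.28 0 -218 -103 -4 0.1"
}}

```text
clock: 4.42
position: [0.4055, -0.2579, 0.1211]
tool_rot: [-1.572, 0.0, 1.579]
force: [-0.2, 1.2, -0.1]
grip_width: 0.0149
```

```bash
python3 - <<'E'
from h import *
s=monitor.observe(); print(s['clock'],s['position'],s['tool_rot'],s['grip_width'],s['force'])
c=cams.get_calibration('wrist');im=cams.grab_frame('wrist');np.save('w3.npy',c,allow_pickle=True)
cv2.imwrite('pics/w3.png',cv2.resize(im[:,:,::-1],None,fx=1.5,fy=1.5,interpolation=cv2.INTER_CUBIC))
im=cams.grab_frame('top');cv2.imwrite('pics/t3.png',im[:,:,::-1])
crop('pics/t3.png','pics/t3c.png',200,170,370,310,3.5)
E
```

```text
4.4167 [ 0.40546397 -0.25792289  0.1210509 ] [-1.57169847e+00  4.63033540e-04  1.57930587e+00] 0.014858473365778571 [-0.1562714   1.20299943 -0.13420078]
```

View pics/w3.png

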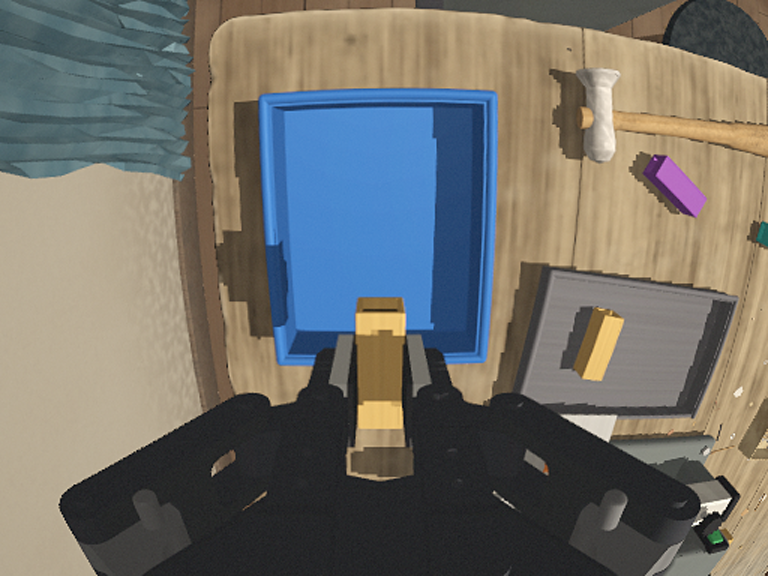

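View pics/t3c.png

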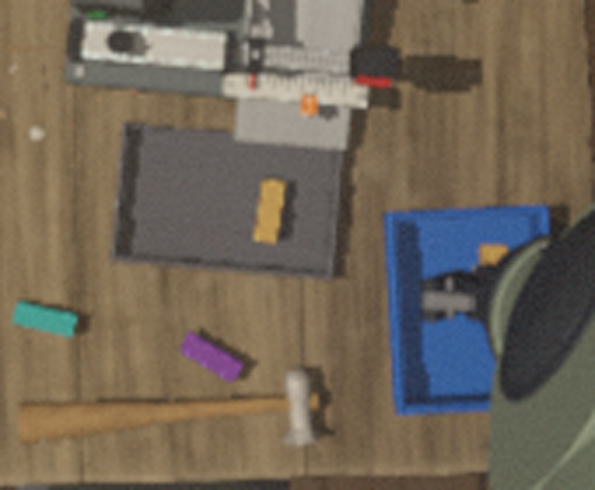

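The tube is held firmly between the fingers over the tote, with the rim corners at (262,97), (496,92), (487,360) and (275,362).

```bash
python3 - <<'E'
from h import *
c=np.load('w3.npy',allow_pickle=True).item()
w=np.array([plane(c,np.array(p)/1.5,.036,True)[:2] for p in [(260,96),(497,91),(487,361),(276,363)]]);print(w.round(4),w.mean(0))
print(row([.406,-.257,.022],1.58,[.406,-.258,.12],[-np.pi/2,0,1.581]))
E
```

```text
[[ 0.305  -0.3173]
 [ 0.3015 -0.2019]
 [ 0.4448 -0.1979]
 [ 0.447  -0.3154]] [ 0.37456199 -0.25812648]
(array([ 0.   ,  0.001, -0.   ]), array([ 1., 98., -0.]))
```

{"fn": "send_rows", "kwargs": {
  "series": "0 0 0 0 25 0 0.1; 0 0 0 0 55 0 0.1; 0 0 0 0 80 0 0.1; 0 0 0 0 92 0 0.1; 0 0 0 0 97 0 0.1; 0 0 0 0 98.5 0 0.1; 0 0 0 0 98.5 0 0.1; 0 0 0 0 98.5 0 0.2; 0 0 0 0 98.5 0 0.3; 0 0 0 0 98.5 0 0.4; 0 0 0 0 98.5 0 0.4; 0 0 0 0 80 0 0.4; 0 0 0 0 45 0 0.4; 0 0 0 0 10 0 0.4; 0 0 0 0 -5 0 0.4"
}}

```text
clock: 5.77
position: [0.4063, -0.2581, 0.129]
tool_rot: [-1.574, 0.002, 1.58]
force: [0.9, -1.6, 0.6]
grip_width: 0.034
```

```bash
python3 - <<'E'
from h import *
s=monitor.observe(); print(s['clock'],s['position'],s['tool_rot'],s['grip_width'],s['force'])
c=cams.get_calibration('wrist');im=cams.grab_frame('wrist');np.save('w4.npy',c,allow_pickle=True)
cv2.imwrite('pics/w4.png',cv2.resize(im[:,:,::-1],None,fx=1.5,fy=1.5,interpolation=cv2.INTER_CUBIC))
print(row([.4487,-.1155,.08],1.389,[.406,-.258,.125],[-np.pi/2,0,1.581]))
print(row([.4487,-.1155,.018],1.389,[.406,-.258,.125],[-np.pi/2,0,1.581]))
E
```

```text
5.7667 [ 0.40632834 -0.25808157  0.12897654] [-1.57405916  0.00158725  1.58045788] 0.03399257079392534 [ 0.88308216 -1.62430104  0.61449804]
(array([-0.   ,  0.192, -0.   ]), array([142.1,  45. , -44.2]))
(array([-0.   ,  0.192, -0.   ]), array([142.1, 107. , -44.2]))
```

View pics/w4.png

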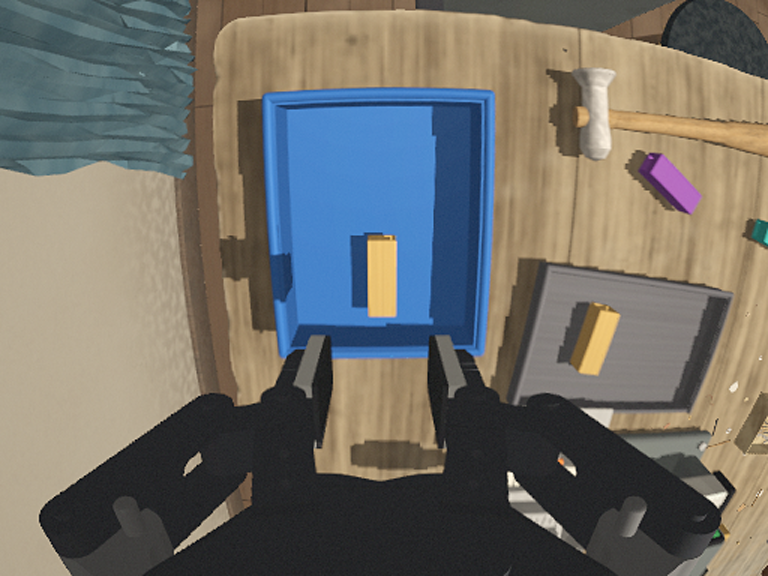

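Tube_a lies in the tote at (381,277), let go. Now tube_b, at (597,340).

{"fn": "send_rows", "kwargs": {
  "series": "0 0.05 0 35 0 -10 0.45; 0 0.1 0 72 0 -20 0.45; 0 0.15 0 108 10 -33 0.45; 0 0.192 0 135 25 -44 0.45; 0 0.192 0 142 40 -44 0.45; 0 0.192 0 142 55 -44 0.45; 0 0.192 0 142 60 -44 0.45; 0 0.192 0 142 60 -44 0.45"
}}

```text
clock: 6.48
position: [0.4475, -0.1151, 0.0646]
tool_rot: [-1.569, 0.0, 1.389]
force: [-0.7, -0.0, 0.2]
grip_width: 0.0382
```

```bash
python3 - <<'E'
from h import *
s=monitor.observe(); print(s['clock'],s['position'],s['tool_rot'],s['grip_width'],s['force'])
im=cams.grab_frame('wrist')
cv2.imwrite('pics/w5.png',cv2.resize(im[:,:,::-1],None,fx=1.5,fy=1.5,interpolation=cv2.INTER_CUBIC))
E
```

```text
6.4833 [ 0.4474643  -0.11508928  0.06457361] [-1.56901208e+00  2.40095082e-04  1.38883008e+00] 0.03824353941806442 [-0.72946449 -0.02642519  0.18103955]
```

View pics/w5.png

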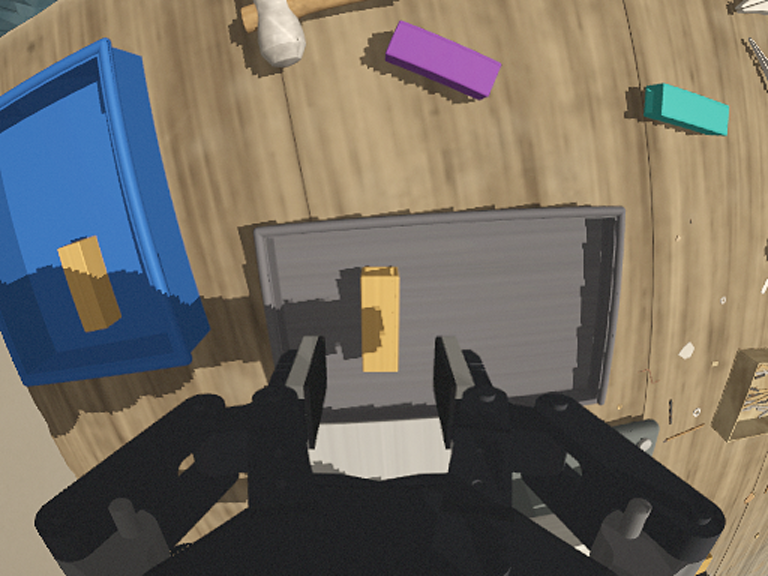

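Tube_b (380,320) is centred between the fingers.

{"fn": "send_rows", "kwargs": {
  "series": "0 0 0 0 20 0 0.45; 0 0 0 0 38 0 0.45; 0 0 0 0 46 0 0.45; 0 0 0 0 46 0 0.45; 0 0 0 0 46 0 0.1; 0 0 0 0 46 0 0.1; 0 0 0 0 46 0 0.1; 0 0 0 0 46 0 0.1; 0 0 0 0 46 0 0.1; 0 0 0 0 30 0 0.1; 0 0 0 0 0 0 0.1; 0 0 0 0 -35 0 0.1; 0 0 0 0 -55 0 0.1; 0 0 0 0 -55 0 0.1"
}}

```text
clock: 7.7
position: [0.45, -0.1154, 0.1247]
tool_rot: [-1.577, -0.001, 1.389]
force: [1.5, 0.5, 0.1]
grip_width: 0.0147
```

```bash
python3 - <<'E'
from h import *
s=monitor.observe(); print(s['clock'],s['position'],s['tool_rot'],s['grip_width'],s['force'])
p=[.448,-.1153,.119]; r=[-np.pi/2,0,1.389]
print(row([.344,-.258,.119],1.581,p,r),row([.344,-.258,.022],1.581,p,r))
E
```

```text
7.7 [ 0.44996558 -0.11538114  0.12469865] [-1.57724740e+00 -6.19864070e-04  1.38861252e+00] 0.014745152878490738 [1.4770386  0.53461269 0.14341648]
(array([ 0.   , -0.192,  0.   ]), array([-159.2,    0. ,   76.5])) (array([ 0.   , -0.192,  0.   ]), array([-159.2,   97. ,   76.5]))
```

{"fn": "send_rows", "kwargs": {
  "series": "0 -0.05 0 -33 0 15 0.1; 0 -0.1 0 -67 0 32 0.1; 0 -0.15 0 -100 0 48 0.1; 0 -0.192 0 -132 0 64 0.1; 0 -0.192 0 -155 0 75 0.1; 0 -0.192 0 -159 0 76.5 0.1; 0 -0.192 0 -159 0 76.5 0.1; 0 -0.192 0 -159 0 76.5 0.1"
}}

```text
clock: 8.37
position: [0.3445, -0.2573, 0.1205]
tool_rot: [-1.571, 0.0, 1.581]
force: [0.7, 0.6, -0.9]
grip_width: 0.0148
```

```bash
python3 - <<'E'
from h import *
s=monitor.observe(); print(s['clock'],s['position'],s['tool_rot'],s['grip_width'],s['force'])
im=cams.grab_frame('wrist')
cv2.imwrite('pics/w6.png',cv2.resize(im[:,:,::-1],None,fx=1.5,fy=1.5,interpolation=cv2.INTER_CUBIC))
E
```

```text
8.3667 [ 0.34451808 -0.25726375  0.12054808] [-1.57145603e+00  8.89052748e-06  1.58051797e+00] 0.01483555531098673 [ 0.67646241  0.63481317 -0.88573505]
```

View pics/w6.png

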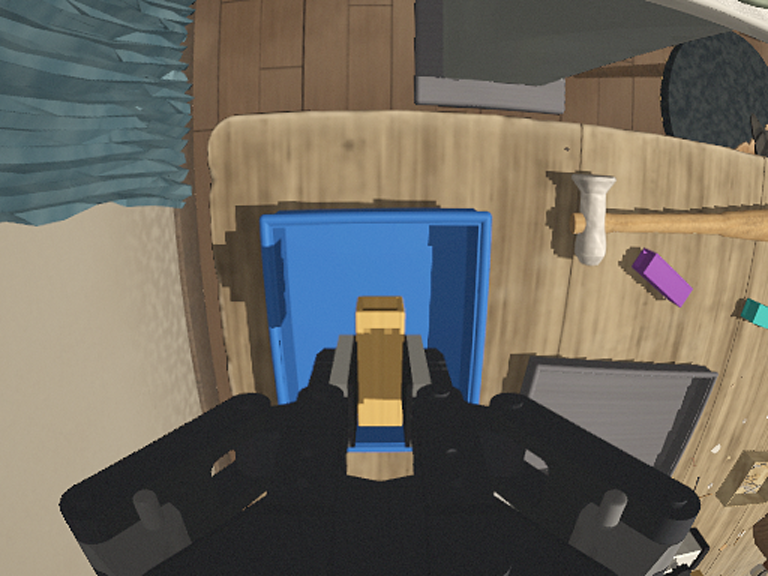

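Tube_b is held over the free near half of the tote, so I'll lower it in.

{"fn": "send_rows", "kwargs": {
  "series": "0 0 0 0 25 0 0.1; 0 0 0 0 55 0 0.1; 0 0 0 0 80 0 0.1; 0 0 0 0 92 0 0.1; 0 0 0 0 97 0 0.1; 0 0 0 0 98 0 0.1; 0 0 0 0 98 0 0.1; 0 0 0 0 98 0 0.2; 0 0 0 0 98 0 0.3; 0 0 0 0 98 0 0.4; 0 0 0 0 98 0 0.4; 0 0 0 0 80 0 0.4; 0 0 0 0 45 0 0.4; 0 0 0 0 10 0 0.4; 0 0 0 0 -25 0 0.4; 0 0 0 0 -60 0 0.4; 0 0 0 0 -90 0 0.4; 0 0 0 0 -110 0 0.4"
}}

```text
clock: 9.92
position: [0.3444, -0.2578, 0.2334]
tool_rot: [-1.574, 0.001, 1.581]
force: [-0.3, 0.0, 0.1]
grip_width: 0.0342
```

```bash
python3 - <<'E'
from h import *
s=monitor.observe(); print(s['clock'],s['qpos'].round(2),s['position'],s['tool_rot'],s['grip_width'],s['force'])
c=cams.get_calibration('wrist');im=cams.grab_frame('wrist');np.save('w7.npy',c,allow_pickle=True)
cv2.imwrite('pics/w7.png',cv2.resize(im[:,:,::-1],None,fx=1.5,fy=1.5,interpolation=cv2.INTER_CUBIC))
E
```

```text
9.9167 [ 0.36  0.22  0.17  2.1  -0.05  0.81  2.14] [ 0.34440456 -0.25780667  0.233434  ] [-1.57373498e+00  1.43340706e-03  1.58062817e+00] 0.0342375162960664 [-0.32534562  0.03959905  0.10540429]
```

View pics/w7.png

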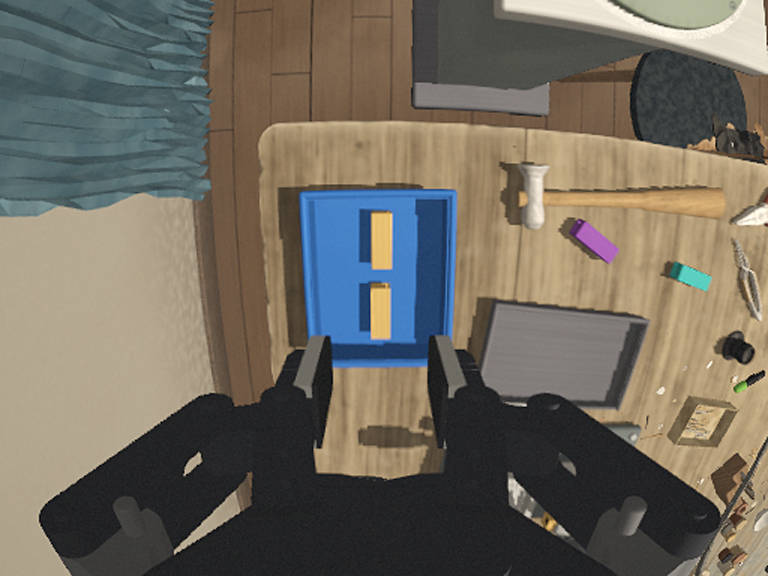

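Both tubes lie in the tote at (381,240) and (380,312), and the tray is empty. Next I'll go over the stop grip.

```bash
python3 - <<'E'
from h import *
p=[.3445,-.258,.2305]; r=[-np.pi/2,0,1.581]
print(row([.45,-.23,.2305],.6,p,r),row([.55,-.187,.19],-.127,p,r))
E
```

```text
(array([ 0.   ,  0.981, -0.   ]), array([  26.9,   -0. , -105.8])) (array([ 0.   ,  1.708, -0.   ]), array([  68.9,   40.5, -206.2]))
```

{"fn": "send_rows", "kwargs": {
  "series": "0 0.12 0 4 0 -15 0.6; 0 0.24 0 8 0 -30 0.6; 0 0.36 0 12 0 -45 0.6; 0 0.48 0 16 0 -60 0.6; 0 0.6 0 20 0 -75 0.6; 0 0.72 0 24 0 -90 0.6; 0 0.84 0 28 0 -105 0.6; 0 0.96 0 34 0 -120 0.6; 0 1.08 0 40 0 -135 0.6; 0 1.2 0 46 5 -150 0.6; 0 1.32 0 52 10 -165 0.6; 0 1.44 0 58 20 -180 0.6; 0 1.56 0 64 30 -195 0.6; 0 1.66 0 69 40 -206 0.6; 0 1.708 0 69 40.5 -206 0.6; 0 1.708 0 69 40.5 -206 0.6; 0 1.708 0 69 40.5 -206 0.6"
}}

```text
clock: 11.38
position: [0.5491, -0.1865, 0.1898]
tool_rot: [-1.571, 0.0, -0.125]
force: [-0.5, -0.7, -0.3]
grip_width: 0.0513
```

```bash
python3 - <<'E'
from h import *
s=monitor.observe(); print(s['clock'],s['qpos'].round(2),s['position'],s['tool_rot'],s['grip_width'],s['force'])
c=cams.get_calibration('wrist');im=cams.grab_frame('wrist');np.save('w8.npy',c,allow_pickle=True)
cv2.imwrite('pics/w8.png',cv2.resize(im[:,:,::-1],None,fx=1.5,fy=1.5,interpolation=cv2.INTER_CUBIC))
for n,p in dict(grip=[.55,-.187,.113],ptr=[.543,-.1045,.05],rid=[.524,-.1435,.05]).items(): print(n,(proj(c,p,True)*1.5).round(1))
E
```

```text
11.3833 [-0.1   0.56  0.48  1.79 -0.32  0.87  0.39] [ 0.54914502 -0.1864846   0.18978618] [-1.57106350e+00  3.89302905e-04 -1.25120818e-01] 0.0512655847607475 [-0.46173751 -0.66575788 -0.29290015]
grip [383.4 296.7]
ptr [353.9 133.7]
rid [331.6 201. ]
```

View pics/w8.png

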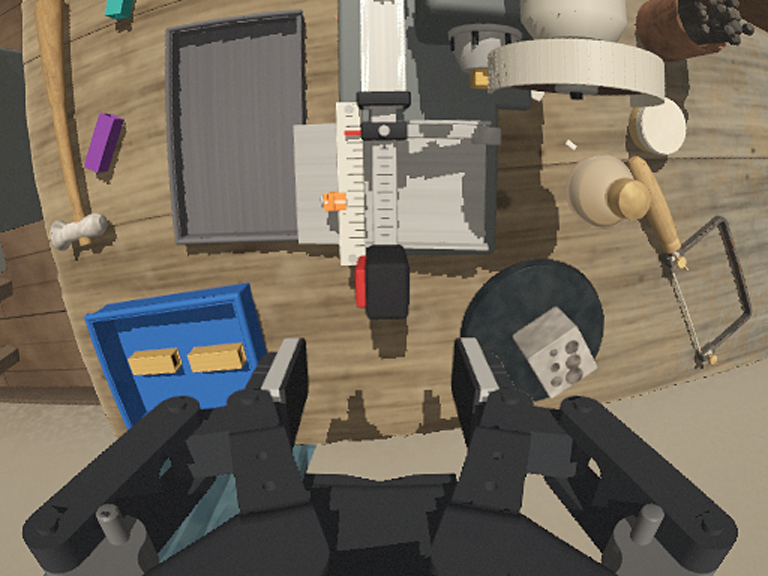

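The view shows the grip (button at (362,283), block out to x=409), the pointer at (353,132) and the rider line at about (335,201). Zooming in to measure.

```bash
python3 - <<'E'
from h import *
im=cv2.imread('pics/w8.png')
cv2.imwrite('pics/w8c.png',cv2.resize(im[90:340,290:430],None,fx=2.4,fy=2.4,interpolation=cv2.INTER_CUBIC))
E
```

```text
(no output)
```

View pics/w8c.png

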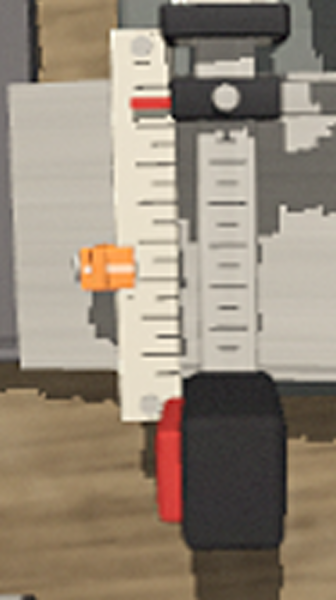

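```bash
python3 - <<'E'
from h import *
c=np.load('w8.npy',allow_pickle=True).item()
a=.127; M=np.array([[np.cos(a),np.sin(a)],[-np.sin(a),np.cos(a)]]) # R(-a)
def P(cr,z): return plane(c,(np.array(cr)/2.4+[290,90])/1.5,z,True)
def mf(w): return M.T@(np.array(w)[:2]-[.5993,-.074])
for n,cr,z in [('ptr',(131,103),.049),('line',(134,268),.049),('blk R-y',(284,547),.113),('blk L-y',(184,547),.113),('btn L bottom',(160,520),.107),('btn L lowz',(160,450),.075)]:
    w=P(cr,z); print(n,w.round(4),mf(w).round(4))
for y in (-.117,): 
    g=M@np.array([-.035,y])+[.5993,-.074]; print(g)
print('tcp mf',mf([.549,-.1865]))
E
```

```text
ptr [ 0.5374 -0.1032  0.049 ] [-0.0577 -0.0368]
line [ 0.5325 -0.1452  0.049 ] [-0.0572 -0.0791]
blk R-y [ 0.5611 -0.1998  0.113 ] [-0.0219 -0.1296]
blk L-y [ 0.5403 -0.1972  0.113 ] [-0.0429 -0.1297]
btn L bottom [ 0.5355 -0.1928  0.107 ] [-0.0482 -0.1259]
btn L lowz [ 0.5349 -0.1866  0.075 ] [-0.0497 -0.1199]
[ 0.54976279 -0.18562466]
tcp mf [-0.03564578 -0.1179649 ]
```

{"fn": "send_rows", "kwargs": {
  "series": "0 0 0 1 25 1 0.6; 0 0 0 2 55 2 0.6; 0 0 0 2 80 2 0.6; 0 0 0 2 98 2 0.6; 0 0 0 2 106 2 0.6; 0 0 0 2 107 2 0.6; 0 0 0 2 107 2 0.6; 0 0 0 2 107 2 0.6",
  "force": 60
}}

```text
clock: 12.1
position: [0.5522, -0.1852, 0.0841]
tool_rot: [-1.571, -0.002, -0.127]
force: [0.0, 1.1, 0.3]
grip_width: 0.0516
```

```bash
python3 - <<'E'
from h import *
s=monitor.observe(); print(s['clock'],s['qpos'].round(2),s['position'],s['tool_rot'],s['grip_width'],s['force'])
c=cams.get_calibration('wrist');im=cams.grab_frame('wrist');np.save('w9.npy',c,allow_pickle=True)
cv2.imwrite('pics/w9.png',cv2.resize(im[:,:,::-1],None,fx=1.5,fy=1.5,interpolation=cv2.INTER_CUBIC))
E
```

```text
12.1 [-0.04  0.71  0.39  1.85 -0.41  0.66  0.46] [ 0.55218855 -0.18515682  0.08412978] [-1.57096649 -0.00173302 -0.12696119] 0.051629026123505575 [0.03427316 1.10700911 0.29175834]
```

View pics/w9.png

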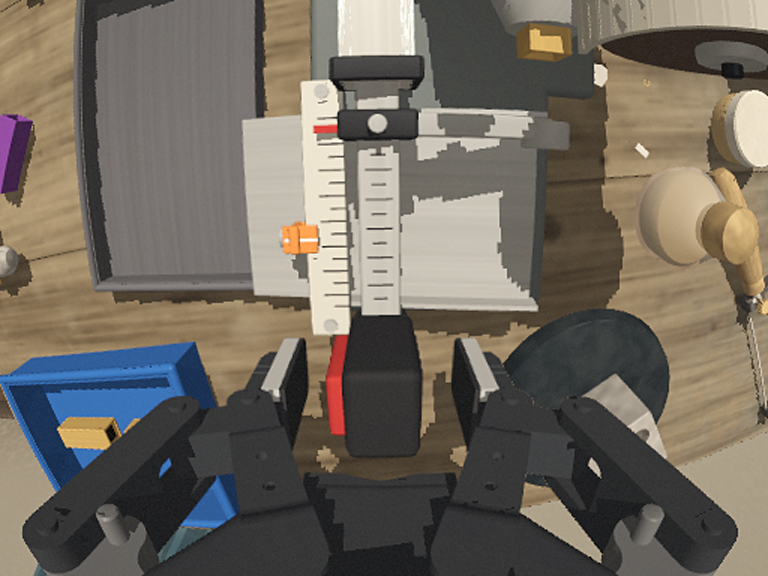

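The fingers straddle the grip symmetrically (button at x=328, far face 420, fingers 303 and 455). Squeezing.

{"fn": "send_rows", "kwargs": {
  "series": "0 0 0 0 0 0 0.1; 0 0 0 0 0 0 0.1; 0 0 0 0 0 0 0.1; 0 0 0 0 0 0 0.1; 0 0 0 0 0 0 0.1; 0 0 0 0 0 0 0.1; 0 0 0 0 0 0 0.1; 0 0 0 0 0 0 0.1",
  "force": 60
}}

```text
clock: 12.82
position: [0.5528, -0.1846, 0.0838]
tool_rot: [-1.571, -0.002, -0.125]
force: [3.6, 1.2, 8.0]
grip_width: 0.0214
```

```bash
python3 - <<'E'
from h import *
s=monitor.observe(); print(s['clock'],s['qpos'].round(2),s['position'],s['tool_rot'],s['grip_width'],s['force'],s['moment'])
c=cams.get_calibration('wrist');im=cams.grab_frame('wrist');np.save('w10.npy',c,allow_pickle=True)
cv2.imwrite('pics/w10.png',cv2.resize(im[:,:,::-1],None,fx=1.5,fy=1.5,interpolation=cv2.INTER_CUBIC))
E
```

```text
12.8167 [-0.04  0.71  0.39  1.85 -0.41  0.66  0.46] [ 0.55282043 -0.18455724  0.08377206] [-1.57084284 -0.0023276  -0.12549126] 0.021449860334403634 [3.62427982 1.238287   8.02324715] [ 0.33136752 -0.14288307  0.73539963]
```

View pics/w10.png

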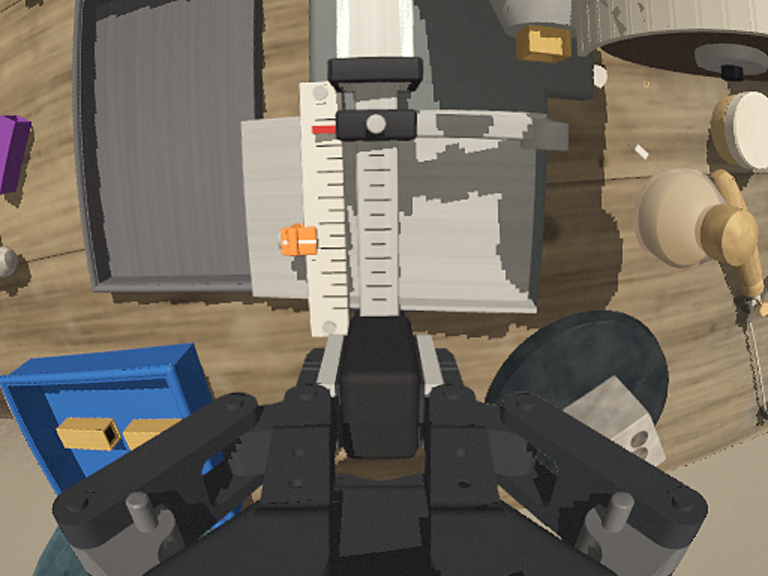

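The width is 21.4 mm. The tube read 1.5 mm under its true size, so this means 23 mm, i.e. the button is fully in. Drawing the arm out.

{"fn": "send_rows", "kwargs": {
  "series": "0 0 0 0 0 -3 0.1; 0 0 0 0 0 -7 0.1; 0 0 0 0 0 -12 0.1; 0 0 0 0 0 -17 0.1; 0 0 0 0 0 -22 0.1; 0 0 0 0 0 -27 0.1; 0 0 0 0 0 -31 0.1; 0 0 0 0 0 -34 0.1; 0 0 0 0 0 -35 0.1; 0 0 0 0 0 -35 0.1; 0 0 0 0 0 -35 0.1"
}}

```text
clock: 13.78
position: [0.549, -0.2192, 0.0838]
tool_rot: [-1.571, -0.003, -0.125]
force: [7.9, 1.3, 5.7]
grip_width: 0.0217
```

```bash
python3 - <<'E'
from h import *
s=monitor.observe(); print(s['clock'],s['qpos'].round(2),s['position'],s['tool_rot'],s['grip_width'],s['force'],s['moment'])
c=cams.get_calibration('wrist');im=cams.grab_frame('wrist');np.save('w11.npy',c,allow_pickle=True)
cv2.imwrite('pics/w11.png',im[:,:,::-1])
crop('pics/w11.png','pics/w11c.png',130,30,330,180,4)
E
```

```text
13.7833 [ 0.02  0.72  0.38  1.83 -0.4   0.67  0.51] [ 0.54897198 -0.21920947  0.08378578] [-1.57089712 -0.00324508 -0.1252785 ] 0.02167855958653086 [7.88153896 1.3158567  5.66026325] [ 0.41080571 -0.76902687  0.70381092]
```

View pics/w11c.png

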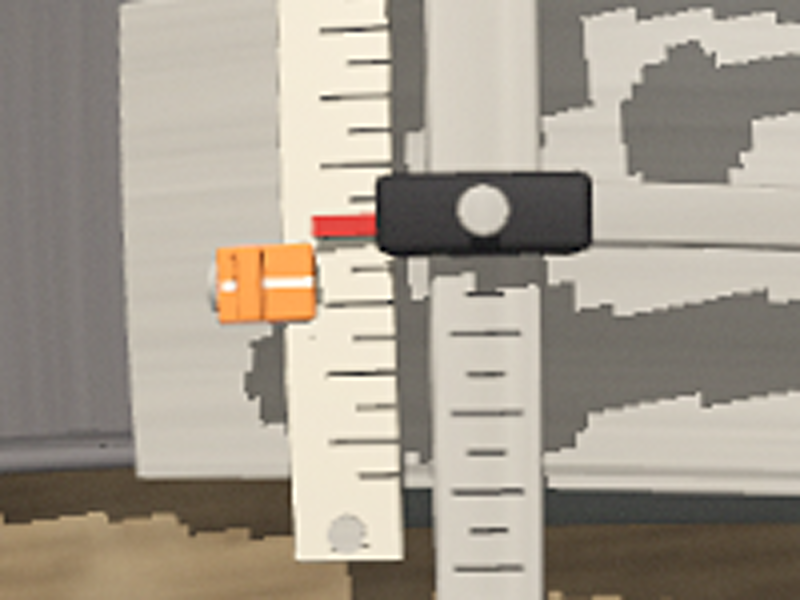

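```bash
python3 - <<'E'
from h import *
c=np.load('w11.npy',allow_pickle=True).item()
a=.127; M=np.array([[np.cos(a),np.sin(a)],[-np.sin(a),np.cos(a)]])
for z in (.045,.049,.053):
    A,B=[M.T@plane(c,np.array(p)/4+[130,30]-.375,z,True)[:2] for p in [(313,225),(313,283)]]; print(z,(A-B)*1000)
E
```

```text
0.045 [0.08927895 8.37667179]
0.049 [0.08718463 8.18017059]
0.053 [0.08509031 7.98366939]
```

{"fn": "send_rows", "kwargs": {
  "series": "0 0 0 0 0 -2 0.1; 0 0 0 0 0 -4 0.1; 0 0 0 0 0 -6 0.1; 0 0 0 0 0 -7.5 0.1; 0 0 0 0 0 -8 0.1; 0 0 0 0 0 -8 0.1; 0 0 0 0 0 -8 0.1; 0 0 0 0 0 -8 0.1"
}}

```text
clock: 14.5
position: [0.5481, -0.227, 0.0838]
tool_rot: [-1.571, -0.003, -0.125]
force: [8.8, 1.0, 4.1]
grip_width: 0.0219
```

```bash
python3 - <<'E'
from h import *
s=monitor.observe(); print(s['clock'],s['position'],s['tool_rot'],s['grip_width'],s['force'],s['qd'].round(4))
c=cams.get_calibration('wrist');im=cams.grab_frame('wrist');np.save('w12.npy',c,allow_pickle=True)
cv2.imwrite('pics/w12.png',im[:,:,::-1])
crop('pics/w12.png','pics/w12c.png',130,30,330,180,4)
E
```

```text
14.5 [ 0.54809591 -0.22697544  0.08377721] [-1.57080506 -0.00335953 -0.12504836] 0.021923743238538972 [8.832724   1.00392494 4.06979572] [-0.0007  0.0008 -0.0011 -0.0013  0.0014 -0.0011  0.0006]
```

View pics/w12c.png

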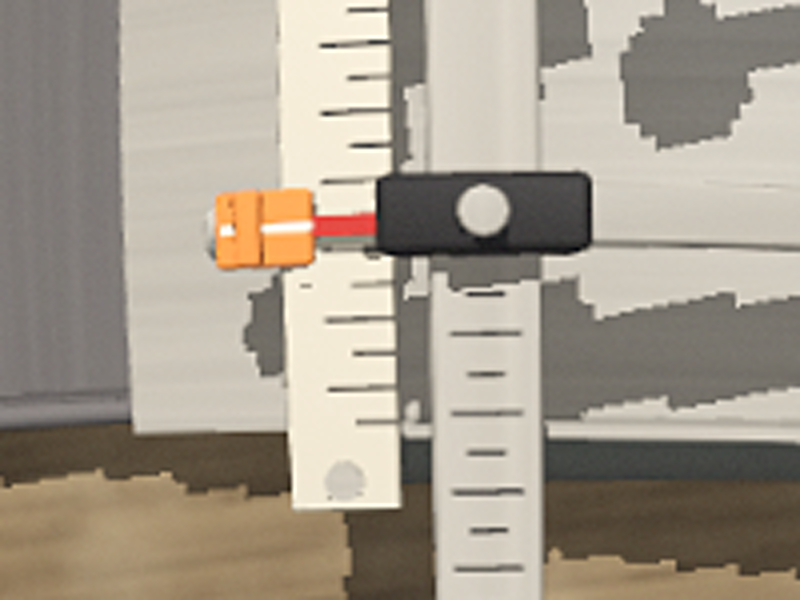

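The pointer (row 225) is within about 0.4 mm of the line (row 228). A side load of 8.8 N is building and the width has crept up 0.5 mm, so I'll relieve it with +1 mm in x, grip a bit firmer and trim 0.4 mm.

{"fn": "send_rows", "kwargs": {
  "series": "0 0 0 0.5 0 -0.2 0.1; 0 0 0 1 0 -0.4 0.1; 0 0 0 1 0 -0.4 0.1; 0 0 0 1 0 -0.4 0.1; 0 0 0 1 0 -0.4 0.1; 0 0 0 1 0 -0.4 0.1; 0 0 0 1 0 -0.4 0.1; 0 0 0 1 0 -0.4 0.1",
  "force": 85
}}

```text
clock: 15.22
position: [0.5482, -0.2273, 0.0838]
tool_rot: [-1.57, -0.002, -0.125]
force: [1.4, 3.3, 11.2]
grip_width: 0.0212
```

```bash
python3 - <<'E'
from h import *
s=monitor.observe(); print(s['clock'],s['position'],s['tool_rot'],s['grip_width'],s['force'],s['qd'].round(4))
im=cams.grab_frame('wrist')
cv2.imwrite('pics/w13.png',im[:,:,::-1])
crop('pics/w13.png','pics/w13c.png',130,30,330,180,4)
cv2.imwrite('pics/w13b.png',cv2.resize(im[:,:,::-1],None,fx=1.5,fy=1.5,interpolation=cv2.INTER_CUBIC))
E
```

```text
15.2167 [ 0.54815419 -0.22733506  0.08380579] [-1.57037216 -0.00174137 -0.12508151] 0.021172433052761695 [ 1.41519503  3.32169964 11.16018741] [ 0.0003 -0.0003 -0.0003 -0.002  -0.0001  0.0006  0.0003]
```

View pics/w13c.png

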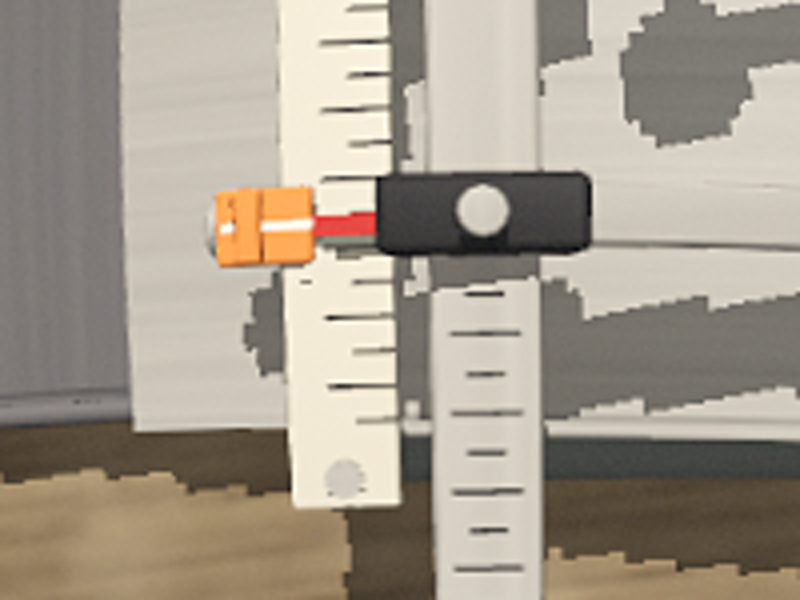

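View pics/w13b.png

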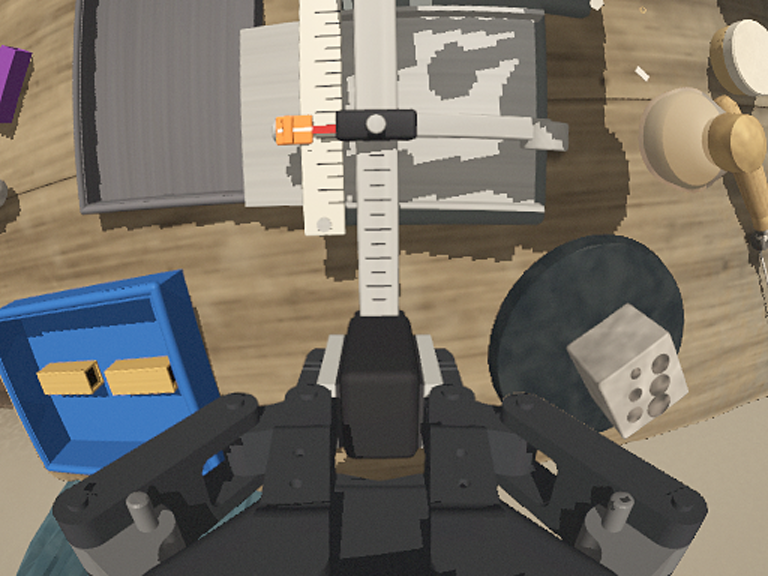

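The pointer meets the white line (both at row ≈225, under 0.2 mm apart). The width is 21.2 mm (button right in), the arm is still, and both tubes are in the upright tote. Handing in.

```bash
python3 -c "
from workcell import bot; print(bot.job_done())"
```

```text
the job is handed in; nothing more can be done
None
```

Both brass lengths are in the blue tote, and the stop arm is drawn out about 43 mm with its pointer on the rider's white line. I handed the job in at about 15 s of the 56 s allowed; no verdict is reported.

- **Tubes:** I lowered each one in and let go of it. The last wrist picture shows both lying side by side on the floor of the upright tote.
- **Stop arm:** In the last picture the pointer and the line agree to well under 1 mm, and the arm was still. The rider looked undisturbed.
- **Lock button:** I am inferring that it is right in, from the gripper width. It read 21.2 mm, about 23 mm true, because the gripper also read 1.5 mm under on the tubes. The grip is set to 85 N.
- **One wobble:** While drawing the arm out, the width crept up 0.5 mm and a side load of about 9 N built up, because my estimate of the machine's angle was roughly 1° off. I moved 1 mm sideways and gripped harder, which cleared both.
- **Measurements that differed:** My early estimates of the distance to draw ran from 40.6 to 42.3 mm, so I set the final position by eye against the line itself.
- **Other things on the bench:** I did not touch any of them, but I took no separate measurement of them at the end.

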